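Peel a clean tray off the clinging stack and hold it out

ROBOT

A 6-joint arm with a two-finger parallel gripper is mounted at the origin on the work surface. World frame = base frame: x ahead of the robot, y to its left, z up, the work surface at z = 0. Lengths are in m, angles in rad, forces in N, time in s.
With the tool pointing down it reaches from about 0.4 to 0.925 m from the base axis. Payload 3.4 kg.
Tool frame: the origin (TCP) lies between the finger pads; the fingertips stand 19 mm ahead of it and the grasp point (between the pads) is the TCP; z points along the fingers, y is the line along which they close (so a half turn about z gives the same grasp; the last joint's range is limited). The gripper opens to 85 mm and grips with 20 to 120 N. Pads are 22 mm wide; open, the fingers measure 114 mm over their backs; the gripper's body (76 mm by 85 mm) begins 54 mm behind the grasp point. The pads swing forward as they close: fully open they stand 13 mm farther back than shut.
Start: joints at [-1.196, 0.307, 1.506, -0, 1.328, -0.073], TCP at [0.249, -0.518, 0.25] pointing down, gripper open.
Joint ranges: [-3.12, 3.12], [-1.05, 2.28], [0.14, 2.33], [-1.42, 4.57], [0.1, 2.73], [-2.68, 2.68]. Speed limits (rad/s): [2.57, 2.57, 3.14, 3.14, 3.14, 3.14].

INTERFACE

Orientations are given as a rotation vector (axis times angle).
In Python, from rig import bot, viewer, order gives the robot as it stands.
- The arm moves only by the tool servo_tool, never from a script. Its argument "targets" is a list that holds one entry, the list of rows, each a list of 5 numbers: the shift along the world's x, y, z in m, then the turn about the world's z in degrees, then the finger opening in m, from 0 to 0.0854. In form: [[[tx, ty, tz, yaw, jaw], ...]]. A call has 1 to 20 rows; each row is the pose to reach, as a shift and turn from the pose commanded when the call began; what a row does not reach only later rows make up. A row lasts 1/10 s, in which the tool goes at most 50 mm and 8.59 degrees, less where a joint would pass 70% of its speed; a pose out of reach is approached as far as the arm can. A call with a gripper value outside its range is refused whole. The fingers move at their own pace and stop on an object; "grip_force" is the grip in N (left out, the last holds). Time passes only in rows, so rows that repeat a pose let the fingers close. It gives the time, the measured TCP pose, the force, the opening and the grip force at its end, in the units of the state.
- bot.sense(): the state, without advancing time (a new reading comes with each control period).
- viewer.snapshot(name): name is "scene" or "top" or "wrist"; returns the picture (400x640x3 uint8, blue, green, red); there is no depth.
- viewer.get_calibration(name): a dict with "mtx" (3x3 intrinsics, pixels), "eye" and "rotation" of the camera in the world; the wrist camera has in their place "hand_eye" (4x4, takes a point from camera to tool coordinates, whose origin is the TCP and whose axes are the flange's). Camera axes: x right, y down, z forward; pixel columns grow to the right and rows downward; lengths in m; the calibration is good to about 2 mm. The wrist camera is an equidistant fisheye: a pixel r from the principal point sees the ray r / f radians off the axis. A picture is of the moment at which its call begins: read the wrist's pose just before it. get_calibration takes no time and is no camera call.
- order.hand_in(): hands the job in; it is judged then, once.
The state is a dict: "time_s": time; "qpos": joint angles; "qd": joint speeds; "tau": joint torques, N m; "position": TCP position; "orientation": TCP orientation; "contact_force": force on the tool from outside, world axes, zero at the start; "ft_torque": the same for the moment, N m; "gripper_width": opening from 0.0 (shut) to 1.0 (fully open); "finger_force": force on a finger pad.
Only numpy, scipy, OpenCV 4.12 (cv2) and the standard library are available. Lean on these libraries where they do the work, as an engineer would, in place of code of your own. Each camera call takes 0.05 s, during which the arm holds its last target. There are 200 camera calls.

TASK

A clean tray is needed for the next sample. The nested trays cling together, so peel the top one off by first lifting one of its corners while the corner diagonally opposite is still seated, and leave the other trays standing where they are. Then hold the tray out level and still, centred over the blue mat with its underside 10 to 15 cm above it, and finish while still holding it there; do not disturb the cartridge, the mouse or the bottle.

Things in the scene. Friction and masses are not known exactly. Their poses are not given: they have to be found in the camera images.
- tray_center (a point): Centre, half-way up, of the top tray of five identical nested light blue plastic lab trays: the one to peel off. 200 mm long (x), 140 mm wide (y), 40 mm high, about 100 g; z points up out of its mouth. This point is 20 mm above its underside and 20 mm below the top of its rim. Outer corner radius 25 mm, inside 37 mm deep; the thin walls lean 15 degrees.
- tray_rim (a point): The rim of the top tray, a bar 10 mm wide and 11 mm high all round, to be pinched across its width (one finger inside the tray, one outside). This point: top of the rim, middle of the long side at y = +65 mm, 20 mm above tray_center. Straight for 150 mm on the long sides (mid-line at y = 65 and -65 mm) and for 90 mm on the short ones (x = 95 and -95 mm).
- tray_gap (a point): The gap below the top tray's rim, right under tray_rim and 13.5 mm below it: 5 mm high. The next tray's rim, of the same outline, begins 16 mm below the top of the top tray's rim, so fingers that reach deeper than about 14 mm below the top pinch both trays.
- tray_lug (a point): One of four small lugs on which the top tray rests on the one below, under its long-side rims at x = 70 or -70, y = 65 or -65 mm, 4 mm above tray_center. Beside each, the nested walls cling with about 1.5 N and let go once lifted some 6 mm. Lifted straight up, all four together may bring the whole stack along; with one corner lifted and the tray tilting about the opposite lug they let go in turn.
- tray_corner0 (a point): A corner of the top tray, on top of its rim: from tray_center +90 mm along the tray's x, +60 mm along its y, 20 mm up (its diagonal partner is tray_corner2).
- tray_corner1 (a point): A corner of the top tray, on top of its rim: from tray_center -90 mm along the tray's x, +60 mm along its y, 20 mm up (its diagonal partner is tray_corner3).
- tray_corner2 (a point): A corner of the top tray, on top of its rim: from tray_center -90 mm along the tray's x, -60 mm along its y, 20 mm up (its diagonal partner is tray_corner0).
- tray_corner3 (a point): A corner of the top tray, on top of its rim: from tray_center +90 mm along the tray's x, -60 mm along its y, 20 mm up (its diagonal partner is tray_corner1).
- stack: The four trays that must stay, loose on the bench and held together as one piece, 200 x 140 mm, 88 mm high by themselves (104 mm to the top of the rim with the top tray on), about 0.42 kg. Origin: centre of the underside, on the bench; axes as the top tray's.
- mat: The flat blue mat on the dark bench, 240 x 200 mm and 2 mm thick, fixed: where the tray is to be held out. Origin: centre of its underside.
- cartridge_center (a point): A white sample cartridge with a purple window, lying flat, 95 x 30 x 16 mm; this point is 8 mm above the bench. To be left alone.
- mouse_center (a point): A grey computer mouse, 105 x 60 x 32 mm; this point is 16 mm above the bench. To be left alone.
- bottle_center (a point): A small white screw-top bottle with a blue cap, standing, 52 mm across and 95 mm high; this point is half-way up. To be left alone.
Things that resemble listed ones, but are neither listed nor needed, are in the scene too. Leave any brown, orange or red look-alike of the part that bears tray_center alone.

How it is judged:
By the outcome, as a careful person would: the job done as asked, in the order asked, and still so for the second after the job is handed in, while the arm keeps its last pose, push and grip.
It also fails if it takes over 43 s, if anything falls off the work surface, if the arm or the gripper's body presses on something with over 40 N, if the wrist force passes 120 N, or if a joint passes its speed limit or range.

## Working session

There is one attempt and no reset: what is moved stays moved. The work goes in short steps, Python scripts to look and compute and a tool call to move; the robot and the scene stay as the last step left them, time stands still between calls to the robot, and variables do not carry over. Pictures are saved under pics/ and viewed, at most 10 in all, crops included, and the job is handed in when it is done.

Besides the shell and the picture viewer there is one more tool, called after ">>>" by a JSON object that holds its "fn" and its "kwargs", one argument or row to a line. servo_tool: Moves the arm, as the interface text tells. Its arguments: {"type":"object","properties":{"targets":{"type":"array","items":{"type":"array","items":{"type":"array","items":{"type":"number"}}}},"grip_force":{"type":"number"}},"required":["targets"]}

```bash
mkdir -p pics; python3 - <<'E'
from rig import bot, viewer
import cv2
s=bot.sense(); print({k:s[k] for k in('time_s','position','orientation','contact_force','gripper_width')})
for n in('scene','top'):
    cv2.imwrite(f'pics/{n}0.png',viewer.snapshot(n)); print(n,viewer.get_calibration(n))
print(viewer.get_calibration('wrist'))
E
```

```text
{'time_s': 0.0, 'position': array([ 0.24920882, -0.51746034,  0.24939553]), 'orientation': array([-3.06089468e+00, -6.98584459e-01,  4.85803847e-04]), 'contact_force': array([-0.36670665, -0.41446253,  0.00756697]), 'gripper_width': 1.0006447638993476}
scene {'mtx': array([[437.29632166,   0.        , 320.95951109],
       [  0.        , 437.29632166, 196.84925975],
       [  0.        ,   0.        ,   1.        ]]), 'eye': array([ 1.5141658 , -0.51842337,  1.16330635]), 'rotation': array([-2.08368743, -1.13521114,  0.50800876])}
top {'mtx': array([[464.9919553 ,   0.        , 323.26416997],
       [  0.        , 464.9919553 , 200.22247985],
       [  0.        ,   0.        ,   1.        ]]), 'eye': array([0.47535141, 0.07427958, 1.39794847]), 'rotation': array([-2.19067261,  2.19821387, -0.04408039])}
{'mtx': array([[309.70691629,   0.        , 318.88206316],
       [  0.        , 309.70691629, 198.27565575],
       [  0.        ,   0.        ,   1.        ]]), 'hand_eye': array([[-1.15069882e-03, -9.63449700e-01, -2.67886825e-01,
         6.84733167e-02],
       [ 9.99998743e-01, -1.40085522e-03,  7.42687391e-04,
         7.34146867e-04],
       [-1.09081260e-03, -2.67885634e-01,  9.63450101e-01,
        -1.23832237e-01],
       [ 0.00000000e+00,  0.00000000e+00,  0.00000000e+00,
         1.00000000e+00]])}
```

View pics/top0.png

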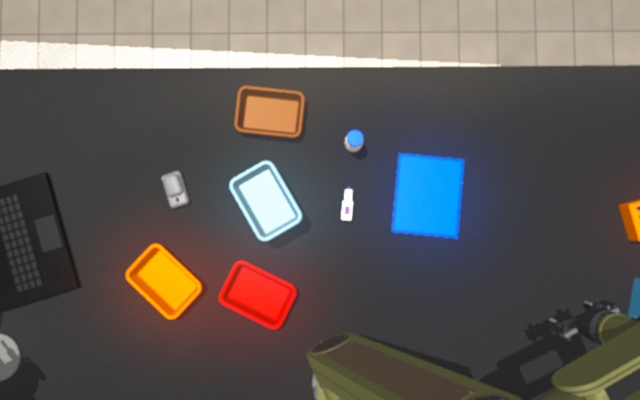

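View pics/scene0.png

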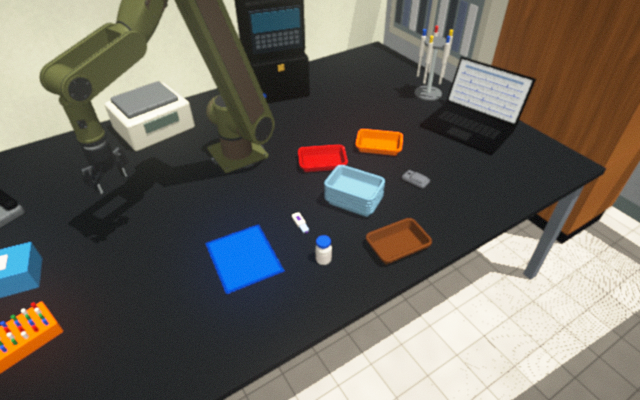

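The top view shows the light blue stack at about (265,201) and the mat at (428,195). The cartridge is at (347,205), the bottle at (354,140) and the mouse at (175,189). Next I'll localise the stack and mat.

```bash
cat > h.py <<'E'
import numpy as np, cv2
from scipy.spatial.transform import Rotation as R
from rig import bot, viewer
def ray(name,px,z,pose=None):
    c=viewer.get_calibration(name); K=c['mtx']; px=np.atleast_2d(np.asarray(px,float))
    d=np.c_[(px-K[:2,2])/K[0,0],np.ones(len(px))]
    if name=='wrist':
        p,o=pose; r=np.linalg.norm(d[:,:2],axis=1)+1e-9
        d=np.c_[d[:,:2]/r[:,None]*np.sin(r)[:,None],np.cos(r)]
        H=c['hand_eye']; Rt=R.from_rotvec(o).as_matrix(); M=Rt@H[:3,:3]; e=p+Rt@H[:3,3]
    else: M=R.from_rotvec(c['rotation']).as_matrix(); e=c['eye']
    d=d@M.T
    return (e+d*((z-e[2])/d[:,2])[:,None])[:,:2]
def big(mask,near=None):
    cs=cv2.findContours(mask,cv2.RETR_EXTERNAL,cv2.CHAIN_APPROX_NONE)[0]
    if near is not None: cs=[c for c in cs if cv2.pointPolygonTest(c,near,False)>=0]
    return max(cs,key=cv2.contourArea)[:,0]
def rect(xy):
    c,(w,h),a=cv2.minAreaRect((xy*1000).astype(np.float32))
    if w<h: w,h,a=h,w,a+90
    return np.round(c,1),round(w,1),round(h,1),round((a+90)%180-90,1)
E
python3 - <<'E'
from h import *
for n,t,m in(('top',(265,201),(428,195)),('scene',(355,190),(244,258))):
    im=cv2.imread(f'pics/{n}0.png'); hsv=cv2.cvtColor(im,cv2.COLOR_BGR2HSV)
    print(n,hsv[t[1],t[0]],hsv[m[1],m[0]])
    mt=cv2.inRange(hsv,(85,20,110),(108,150,255)); mm=cv2.inRange(hsv,(100,180,120),(125,255,255))
    print('mat',rect(ray(n,big(mm,m),.002)))
    if n=='top': print('tray',rect(ray(n,big(mt,t),.104)))
im=cv2.imread('pics/top0.png')
for nm,b,z in(('cart',(347,205),.016),('bottle',(355,138),.095),('mouse',(175,189),.03)): print(nm,ray('top',b,z).round(3))
E
```

```text
top [ 92  19 254] [101 243 254]
mat (array([ 554.9, -229.5]), 242.7, 202.3, -5.8)
tray (array([536.6, 245.4]), 207.3, 147.3, 29.7)
scene [ 96  66 239] [105 250 243]
mat (array([ 555.5, -232.8]), 245.2, 202.4, -5.8)
cart [[0.526 0.013]]
bottle [[ 0.712 -0.007]]
mouse [[0.574 0.521]]
```

>>> {"fn": "servo_tool", "kwargs": {
  "targets": [
    [[0.2,0.15,0.03,4,0.04],[0.2,0.15,0.03,4,0.04],[0.2,0.15,0.03,4,0.04],[0.2,0.15,0.03,4,0.04],[0.2,0.15,0.03,4,0.04],[0.265,0.675,0.03,4,0.04],[0.265,0.675,0.03,4,0.04],[0.265,0.675,0.03,4,0.04],[0.265,0.675,0.03,4,0.04],[0.265,0.675,0.03,4,0.04],[0.265,0.675,0.03,4,0.04],[0.265,0.675,0.03,4,0.04],[0.265,0.675,0.03,4,0.04],[0.265,0.675,0.03,4,0.04],[0.265,0.675,0.03,4,0.04],[0.265,0.675,0.03,4,0.04],[0.265,0.675,0.03,4,0.04],[0.265,0.675,0.03,4,0.04],[0.265,0.675,0.03,4,0.04],[0.265,0.675,0.03,4,0.04]]
  ]
}}

```text
time_s: 2.1
position: [0.5142, 0.1555, 0.2802]
orientation: [3.037, 0.803, -0.001]
contact_force: [0.3, -0.4, -0.5]
gripper_width: 0.465
finger_force: 0.0
```

```bash
python3 - <<'E'
from h import *
s=bot.sense(); p,o=s['position'],s['orientation']; print(s['time_s'],p,R.from_rotvec(o).as_matrix().round(3).tolist(),s['contact_force'],s['gripper_width'])
np.save('w1.npy',np.r_[p,o])
im=viewer.snapshot('wrist'); cv2.imwrite('pics/w1.png',im)
t=viewer.snapshot('top'); cv2.imwrite('pics/t1.png',t)
E
```

```text
2.1 [0.51424739 0.15554652 0.2801927 ] [[0.869, 0.494, -0.0], [0.494, -0.869, -0.001], [-0.001, 0.0, -1.0]] [ 0.34212166 -0.38418654 -0.47202231] 0.465130044157215
```

View pics/w1.png

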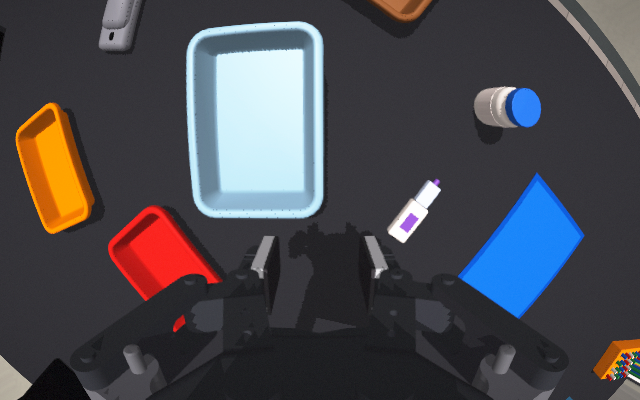

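The wrist view shows the tray with its rim from (187,25) to (325,217), nothing around it, and the fingers in front of its near end.

```bash
python3 - <<'E'
from h import *
w=np.load('w1.npy'); im=cv2.imread('pics/w1.png'); hsv=cv2.cvtColor(im,cv2.COLOR_BGR2HSV)
m=cv2.inRange(hsv,(85,20,90),(108,160,255)); c=big(m,(256,120))
xy=ray('wrist',c,.104,(w[:3],w[3:])); 
print('outer',rect(xy))
# inner floor & rim inner edge: bright rim only, per-side line fits in tray frame
hull=cv2.convexHull(c)[:,0]
a=np.deg2rad(29.8); T=np.array([[np.cos(a),np.sin(a)],[-np.sin(a),np.cos(a)]])
q=(xy-[.5366,.2454])@T.T*1000
for k,s in((0,1),(0,-1),(1,1),(1,-1)):
    o=q[(np.sign(q[:,k])==s)&(abs(q[:,k])>(80,55)[k])&(abs(q[:,1-k])<(40,65)[k])]
    f=np.polyfit(o[:,1-k],o[:,k],1); print('xy'[k],s,f.round(3),np.rad2deg(np.arctan(f[0])).round(2))
t=cv2.imread('pics/t1.png'); h=cv2.cvtColor(t,cv2.COLOR_BGR2HSV)
print('px bright rim', hsv[120,318],hsv[120,196],hsv[120,210])
E
```

```text
outer (array([536.9, 242.6]), 198.8, 139.4, 29.6)
x 1 [5.0000e-03 9.7713e+01] 0.26
x -1 [-1.00000e-03 -1.00156e+02] -0.04
y 1 [-5.0000e-03  6.6327e+01] -0.3
y -1 [-3.0000e-03 -7.2173e+01] -0.18
px bright rim [ 96  34 253] [102  77 156] [102  76 154]
```

>>> {"fn": "servo_tool", "kwargs": {
  "targets": [
    [[0.001,0,-0.05,0,0.04],[0.001,0,-0.1,0,0.04],[0.001,0,-0.12,0,0.04],[0.001,0,-0.12,0,0.04]]
  ]
}}

```text
time_s: 2.6
position: [0.5127, 0.1554, 0.157]
orientation: [-3.037, -0.803, 0.013]
contact_force: [-0.3, 0.5, 0.5]
gripper_width: 0.466
finger_force: 0.0
```

```bash
python3 - <<'E'
from h import *
s=bot.sense(); p,o=s['position'],s['orientation']; print(s['time_s'],p,R.from_rotvec(o).as_matrix().round(3).tolist())
im=viewer.snapshot('wrist'); cv2.imwrite('pics/w2.png',im)
hsv=cv2.cvtColor(im,cv2.COLOR_BGR2HSV)
c=big(cv2.inRange(hsv,(85,20,90),(108,160,255))); print(rect(ray('wrist',c,.104,(p,o))))
E
```

```text
2.6 [0.51268535 0.15541028 0.15699639] [[0.869, 0.494, -0.008], [0.494, -0.869, -0.002], [-0.008, -0.002, -1.0]]
(array([533.3, 240.3]), 189.5, 139.1, 29.6)
```

View pics/w2.png

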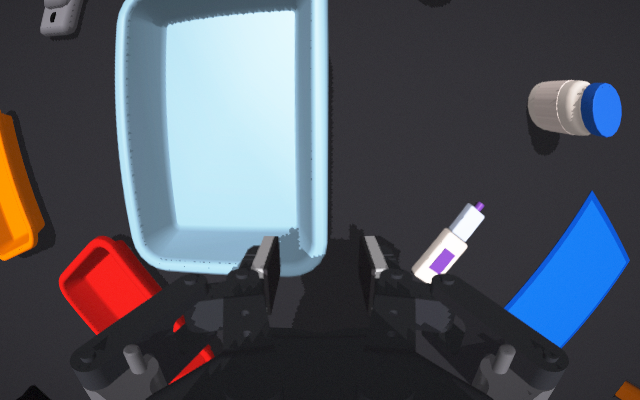

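The fingers at columns 270 and 368 straddle the right rim near the tray's near end, where the tray ends at row 275. I'll go lower and let it settle.

>>> {"fn": "servo_tool", "kwargs": {
  "targets": [
    [[0,0,-0.02,0,0.04],[0,0,-0.035,0,0.04],[0,0,-0.045,0,0.04],[0,0,-0.045,0,0.04],[0,0,-0.045,0,0.04],[0,0,-0.045,0,0.04]]
  ]
}}

```text
time_s: 3.25
position: [0.5164, 0.1571, 0.1165]
orientation: [3.036, 0.805, 0.004]
contact_force: [-0.1, 0.1, 0.2]
gripper_width: 0.467
finger_force: 0.0
```

>>> {"fn": "servo_tool", "kwargs": {
  "targets": [
    [[0,-0.001,-0.0045,0,0.03],[0,-0.001,-0.0045,0,0.02],[0,-0.001,-0.0045,0,0.015],[0,-0.001,-0.0045,0,0.01],[0,-0.001,-0.0045,0,0.0],[0,-0.001,-0.0045,0,0.0],[0,-0.001,-0.0045,0,0.0],[0,-0.001,-0.0045,0,0.0]]
  ],
  "grip_force": 25
}}

```text
time_s: 4.05
position: [0.5152, 0.1562, 0.1109]
orientation: [-3.036, -0.805, 0.0]
contact_force: [-2.7, 3.2, 3.8]
gripper_width: 0.133
finger_force: 24.4
```

```bash
python3 - <<'E'
from h import *
s=bot.sense(); print(s['ft_torque'],s['contact_force'])
cv2.imwrite('pics/s3.png',viewer.snapshot('scene')); cv2.imwrite('pics/w3.png',viewer.snapshot('wrist'))
b=cv2.imread('pics/s3.png')[110:250,280:450]; cv2.imwrite('pics/s3c.png',cv2.resize(b,None,fx=4,fy=4))
E
```

```text
[0.64941556 0.47341475 0.13133283] [-2.67127323  3.17692834  3.81989372]
```

View pics/s3c.png

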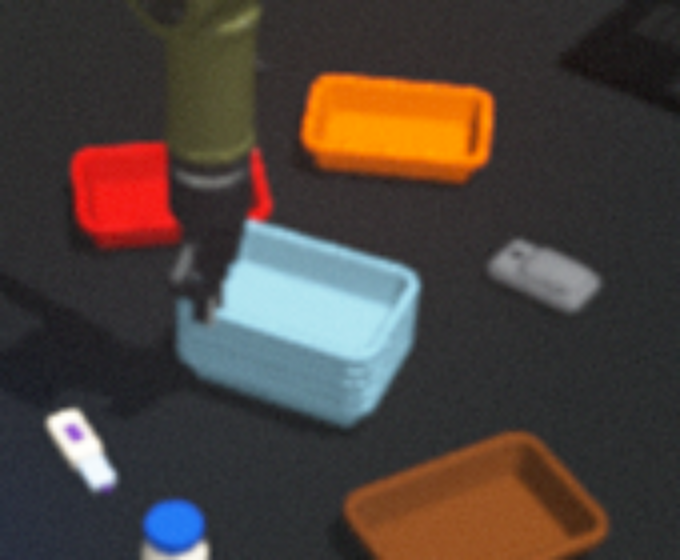

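Pinched at the stack's left corner, and the stack hasn't moved. Next is a slow corner lift.

>>> {"fn": "servo_tool", "kwargs": {
  "targets": [
    [[0,0,0.001,0,0],[0,0,0.002,0,0],[0,0,0.003,0,0],[0,0,0.004,0,0],[0,0,0.005,0,0],[0,0,0.006,0,0],[0,0,0.006,0,0]]
  ]
}}

```text
time_s: 4.85
position: [0.5155, 0.1557, 0.1168]
orientation: [3.036, 0.806, -0.0]
contact_force: [-0.2, 0.3, -4.6]
gripper_width: 0.123
finger_force: 22.9
```

```bash
cat > look.py <<'E'
import sys
from h import *
n=sys.argv[1]
s=bot.sense(); print(s['time_s'],s['position'],s['contact_force'].round(2),s['ft_torque'].round(3),s['gripper_width'],R.from_rotvec(s['orientation']).as_matrix()[2].round(4))
sc=viewer.snapshot('scene'); w=viewer.snapshot('wrist'); np.save(f'w{n}.npy',np.r_[s['position'],s['orientation']])
cv2.imwrite(f'pics/w{n}.png',w); cv2.imwrite(f'pics/s{n}.png',sc)
a=cv2.resize(sc[140:240,300:400],(500,500),interpolation=cv2.INTER_CUBIC)
cv2.imwrite(f'pics/c{n}.png',np.hstack([a,cv2.resize(w[:300,60:360],(300,300)).copy() if 0 else np.vstack([w[0:300,80:380],np.zeros((200,300,3),np.uint8)])]))
E
python3 look.py 4
```

```text
4.85 [0.51549345 0.15572103 0.11680015] [-0.17  0.33 -4.57] [0.07  0.13  0.082] 0.1234985636961197 [-2.e-04  3.e-04 -1.e+00]
```

View pics/c4.png

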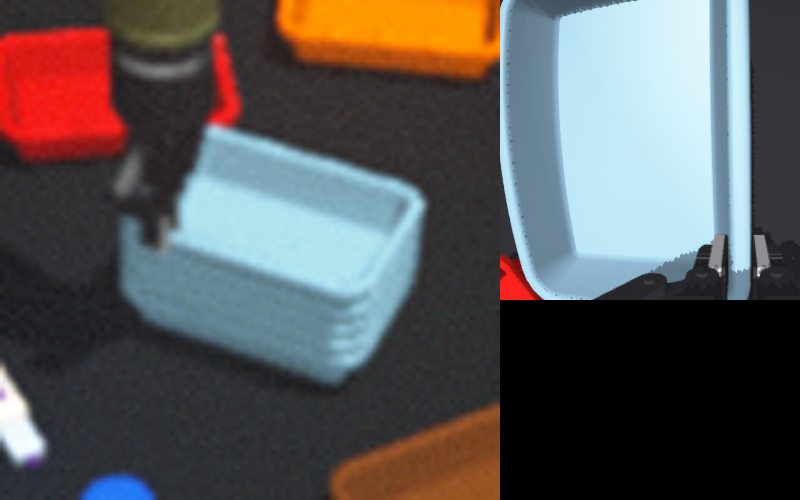

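```bash
cat > cmp.py <<'E'
import cv2,sys,numpy as np
a,b=[cv2.cvtColor(cv2.imread(f'pics/s{i}.png'),cv2.COLOR_BGR2GRAY).astype(np.float32) for i in sys.argv[1:3]]
# sub-pixel dark/bright boundary shift of stack's lower edge per column band, and upper parts
for nm,(x0,x1,y0,y1) in dict(botL=(326,345,196,216),botM=(345,366,204,222),botR=(368,380,190,212),rimR=(372,390,170,186),rimFar=(345,372,160,182),ref_brown=(366,432,216,264)).items():
    A,B=a[y0:y1,x0:x1],b[y0:y1,x0:x1]
    A=cv2.resize(A,None,fx=4,fy=4,interpolation=cv2.INTER_CUBIC);B=cv2.resize(B,None,fx=4,fy=4,interpolation=cv2.INTER_CUBIC)
    M=np.eye(2,3,dtype=np.float32)
    try: _,M=cv2.findTransformECC(A,B,M,cv2.MOTION_TRANSLATION,(3,100,1e-5),None,5); print(nm,(M[:,2]/4).round(2))
    except cv2.error: print(nm,'fail')
E
python3 cmp.py 0 3; echo; python3 cmp.py 3 4
```

```text
botL [-0.1   0.19]
botM [-0.14 -0.  ]
botR [ 0.62 -1.19]
rimR [-0.11  0.06]
rimFar [-0.01  0.11]
ref_brown [-0.   -0.02][ WARN:0@0.005] global loadsave.cpp:275 findDecoder imread_('pics/s0.png'): can't open/read file: check file path/integrity
Traceback (most recent call last):
  File "cmp.py", line 2, in <module>
    a,b=[cv2.cvtColor(cv2.imread(f'pics/s{i}.png'),cv2.COLOR_BGR2GRAY).astype(np.float32) for i in sys.argv[1:3]]
         ~~~~~~~~~~~~^^^^^^^^^^^^^^^^^^^^^^^^^^^^^^^^^^^^^^^^^^^^^^^^^
cv2.error: OpenCV(4.12.0) /io/opencv/modules/imgproc/src/color.cpp:199: error: (-215:Assertion failed) !_src.empty() in function 'cvtColor'
```

The stack's lower edges haven't moved and the far rim is still seated, so I'll keep lifting.

>>> {"fn": "servo_tool", "kwargs": {
  "targets": [
    [[0,0,0.001,0,0],[0,0,0.002,0,0],[0,0,0.003,0,0],[0,0,0.004,0,0],[0,0,0.005,0,0],[0,0,0.006,0,0],[0,0,0.006,0,0]]
  ]
}}

```text
time_s: 5.65
position: [0.5155, 0.1559, 0.123]
orientation: [3.036, 0.806, 0.0]
contact_force: [0.1, 1.0, -3.2]
gripper_width: 0.121
finger_force: 23.1
```

```bash
python3 look.py 5; python3 cmp.py 3 5
```

```text
5.65 [0.51554182 0.1558806  0.12296023] [ 0.09  0.96 -3.19] [0.054 0.079 0.16 ] 0.12060219210783779 [ 2.e-04  2.e-04 -1.e+00]
botL [-0.12 -0.17]
botM [ 0.03 -0.01]
botR [ 0.44 -1.84]
rimR [-0.23  0.09]
rimFar [-0.02  0.05]
ref_brown [-0. -0.]
```

View pics/c5.png

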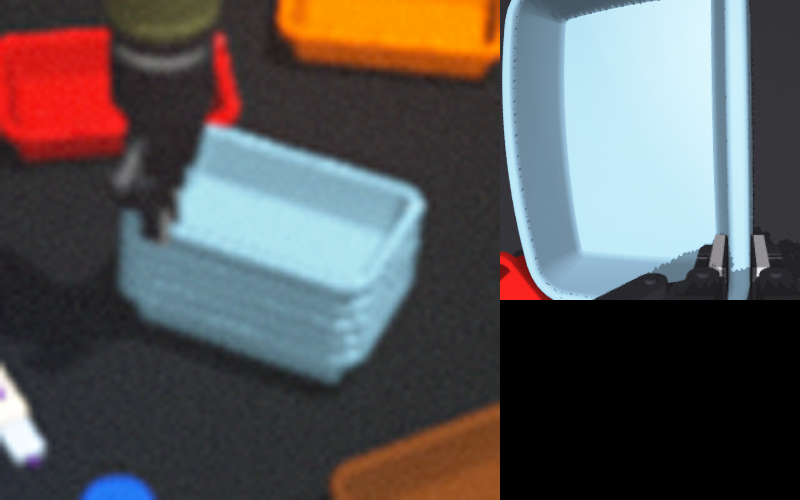

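The near corner is up about 12 mm and its lug has let go. The diagonal corner is still seated and the stack hasn't moved. I'll carry on.

>>> {"fn": "servo_tool", "kwargs": {
  "targets": [
    [[0,0,0.001,0,0],[0,0,0.002,0,0],[0,0,0.003,0,0],[0,0,0.004,0,0],[0,0,0.005,0,0],[0,0,0.006,0,0],[0,0,0.006,0,0]]
  ],
  "grip_force": 30
}}

```text
time_s: 6.45
position: [0.5154, 0.1556, 0.1291]
orientation: [3.036, 0.805, -0.0]
contact_force: [-1.7, -2.4, -0.2]
gripper_width: 0.111
finger_force: 31.7
```

```bash
python3 look.py 6; python3 cmp.py 3 6
```

```text
6.45 [0.51542098 0.15561561 0.1290855 ] [-1.72 -2.45 -0.16] [-0.388  0.233  0.02 ] 0.11138076916481014 [-2.e-04  4.e-04 -1.e+00]
botL [-0.62  0.37]
botM [-1.34 -0.06]
botR [ 0.39 -1.81]
rimR [-0.44  0.21]
rimFar [ 0.57 -0.28]
ref_brown [-0.01 -0.  ]
```

View pics/c6.png

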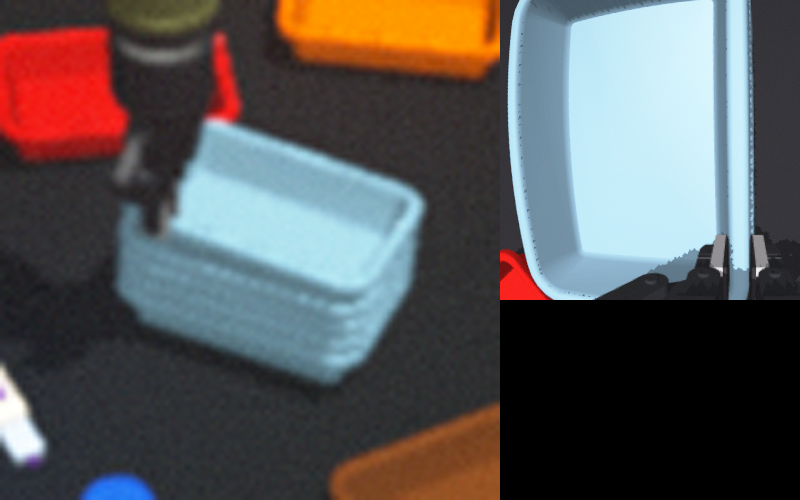

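Lateral load is building up from the tilt, so I'll ease outward slightly while lifting.

>>> {"fn": "servo_tool", "kwargs": {
  "targets": [
    [[-0.0005,-0.001,0.001,0,0],[-0.0005,-0.001,0.002,0,0],[-0.001,-0.0015,0.003,0,0],[-0.001,-0.0015,0.004,0,0],[-0.001,-0.0015,0.005,0,0],[-0.001,-0.0015,0.006,0,0],[-0.001,-0.0015,0.006,0,0]]
  ]
}}

```text
time_s: 7.25
position: [0.5149, 0.1542, 0.1351]
orientation: [3.036, 0.805, 0.001]
contact_force: [1.2, -2.4, -0.7]
gripper_width: 0.116
finger_force: 31.5
```

```bash
python3 look.py 7; python3 cmp.py 3 7
```

```text
7.25 [0.51488578 0.15423242 0.13510114] [ 1.21 -2.38 -0.72] [-0.597 -0.208 -0.118] 0.11603089143003224 [ 7.e-04  7.e-04 -1.e+00]
botL [-0.87  1.08]
botM [-0.99  0.93]
botR [ 1.59 -3.3 ]
rimR [-0.6   0.35]
rimFar [ 0.86 -0.06]
ref_brown [0.01 0.01]
```

```bash
cat > edge.py <<'E'
import cv2,sys,numpy as np
# sub-pixel row of stack's lower silhouette, by column; and right silhouette col by row
for i in sys.argv[1:]:
    b=cv2.imread(f'pics/s{i}.png')[:,:,0].astype(float)
    r=[]
    for x in range(326,382,6):
        c=b[185:225,x-1:x+2].mean(1); th=75
        k=max(j for j in range(39) if c[j]>=th); r.append(185+k+(c[k]-th)/max(c[k]-c[min(k+1,39)],1e-3) )
    q=[]
    for y in (178,182,186,190,194,198,202,206):
        c=b[y,340:400]; k=max(j for j in range(59) if c[j]>=th); q.append(340+k+(c[k]-th)/max(c[k]-c[k+1],1e-3))
    l=[]
    for y in (184,188,192,196):
        c=b[y,310:340]; k=min(j for j in range(1,30) if c[j]>=th); l.append(310+k-(c[k]-th)/max(c[k]-c[k-1],1e-3))
    print(i,'low',np.round(r,1),'right',np.round(q,1),'left',np.round(l,1))
E
python3 edge.py cene0 3 4 5 6 7
```

```text
cene0 low [200.4 204.7 206.8 208.8 211.1 213.1 215.1 215.8 212.  202.4] right [384.8 385.4 384.8 383.9 383.8 382.4 379.9 377.5] left [323.1 323.6 323.8 323.8]
3 low [200.7 204.8 206.8 209.  211.1 213.  215.1 215.8 211.9 202.1] right [384.4 385.1 384.5 383.9 383.6 382.2 379.8 377.4] left [324.7 323.3 323.5 323.4]
4 low [200.7 205.1 207.2 209.1 211.1 213.2 215.3 215.8 211.5 201.7] right [384.3 384.9 384.3 383.9 383.3 382.  379.6 377.3] left [323.3 323.3 323.4 323.4]
5 low [200.2 204.8 206.8 208.8 211.  213.1 215.1 215.  210.8 201.2] right [384.3 385.  384.1 383.7 383.  381.7 379.2 376.8] left [323.3 323.3 323.2 323.1]
6 low [201.1 205.5 207.5 209.4 211.5 213.5 215.5 215.2 210.7 201.1] right [383.9 384.9 383.7 383.1 382.8 381.6 379.  376.7] left [323.  322.8 322.8 322.5]
7 low [202.5 206.2 208.3 210.4 212.5 214.4 216.4 216.1 211.5 201.4] right [383.6 384.8 383.7 383.1 382.8 381.7 379.5 377. ] left [323.5 322.2 322.6 322.5]
```

```bash
python3 - <<'E'
from h import *
a=ray('scene',[[350,209]],0); b=ray('scene',[[349.2,209.8]],0); print((b-a).round(4))
s=bot.sense();print(s['contact_force'],s['ft_torque'],s['time_s'])
t=viewer.snapshot('top');cv2.imwrite('pics/t7.png',t)
for n in('top0','t1','t7'):
    im=cv2.imread(f'pics/{n}.png');h=cv2.cvtColor(im,cv2.COLOR_BGR2HSV); c=big(cv2.inRange(h,(85,20,110),(108,150,255))); print(n,len(c),cv2.minAreaRect(c))
cv2.imwrite('pics/t7c.png',np.hstack([cv2.resize(cv2.imread(f'pics/{n}.png')[150:250,215:315],(400,400),interpolation=cv2.INTER_CUBIC) for n in('top0','t7')]))
E
```

```text
[[ 0.0019 -0.0051]]
[ 0.30804389 -1.12023082 -0.88623164] [-0.51403492 -0.2043868  -0.11672304] 7.35
top0 204 ((264.9923095703125, 200.3615264892578), (74.0487289428711, 52.96282958984375), 60.2551155090332)
t1 132 ((251.3702850341797, 176.49703979492188), (19.860942840576172, 52.65736770629883), 58.84069061279297)
t7 192 ((261.92645263671875, 192.5441131591797), (57.795021057128906, 54.536556243896484), 59.03623962402344)
```

View pics/t7c.png

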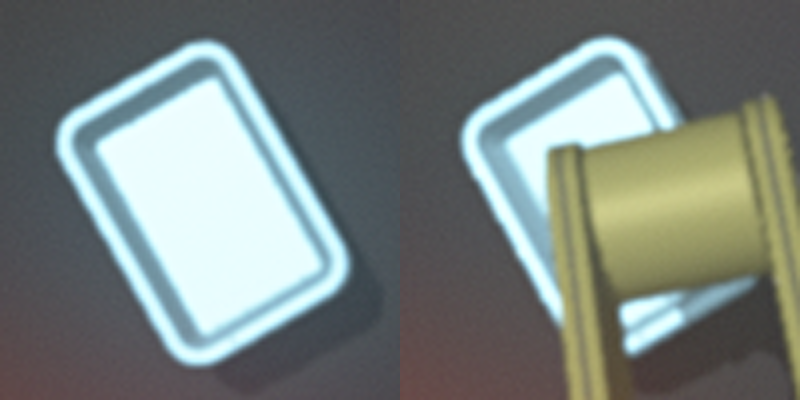

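The tray now hangs at about its own weight, so it's nearly free. I'll firm up the grip and lift straight.

>>> {"fn": "servo_tool", "kwargs": {
  "targets": [
    [[0.0003,0.0005,0.001,0,0],[0.0005,0.001,0.003,0,0],[0.0005,0.001,0.005,0,0],[0.0005,0.001,0.007,0,0],[0.0005,0.001,0.009,0,0],[0.0005,0.001,0.01,0,0],[0.0005,0.001,0.01,0,0]]
  ],
  "grip_force": 45
}}

```text
time_s: 8.1
position: [0.515, 0.1556, 0.1451]
orientation: [-3.036, -0.806, -0.001]
contact_force: [0.1, 0.2, 0.2]
gripper_width: 0.105
finger_force: 44.0
```

```bash
python3 look.py 8; python3 edge.py 7 8; python3 cmp.py 3 8
```

```text
8.1 [0.51500474 0.15561248 0.14506451] [0.11 0.24 0.17] [ 0.003  0.029 -0.029] 0.10511783786508906 [ 5.e-04 -1.e-04 -1.e+00]
7 low [202.5 206.2 208.3 210.4 212.5 214.4 216.4 216.1 211.5 201.4] right [383.6 384.8 383.7 383.1 382.8 381.7 379.5 377. ] left [323.5 322.2 322.6 322.5]
8 low [202.1 206.1 208.2 210.3 212.3 214.4 216.4 216.  211.6 201.3] right [385.4 383.8 383.8 383.1 382.9 381.7 379.4 377. ] left [323.3 322.3 322.6 322.5]
botL [-0.78  1.05]
botM [-1.01  0.89]
botR [ 3.09 -5.48]
rimR [-0.14 -2.86]
rimFar [ 2.17 -2.76]
ref_brown [0.01 0.  ]
```

The far rim is rising now and the stack is still. I'll lift clear with a firmer grip.

>>> {"fn": "servo_tool", "kwargs": {
  "targets": [
    [[0,0,0.003,0,0],[0,0,0.008,0,0],[0,0,0.014,0,0],[0,0,0.022,0,0],[0,0,0.032,0,0],[0,0,0.045,0,0],[0,0,0.06,0,0],[0,0,0.075,0,0],[0,0,0.09,0,0],[0,0,0.1,0,0],[0,0,0.1,0,0],[0,0,0.1,0,0],[0,0,0.1,0,0]]
  ],
  "grip_force": 80
}}

```text
time_s: 9.5
position: [0.5143, 0.1553, 0.244]
orientation: [-3.036, -0.806, 0.003]
contact_force: [0.4, 0.1, -0.6]
gripper_width: 0.089
finger_force: 78.7
```

```bash
python3 look.py 9; python3 edge.py 8 9
python3 - <<'E'
import cv2,numpy as np
s=cv2.imread('pics/s9.png'); w=cv2.imread('pics/w9.png')
cv2.imwrite('pics/v9.png',np.hstack([cv2.resize(s[95:225,285:415],(400,400),interpolation=cv2.INTER_CUBIC),w[:,60:460]]))
E
```

```text
9.5 [0.51434377 0.15529914 0.24404508] [ 0.39  0.11 -0.59] [-0.025 -0.001  0.017] 0.08931111408762925 [-1.5e-03 -5.0e-04 -1.0e+00]
8 low [202.1 206.1 208.2 210.3 212.3 214.4 216.4 216.  211.6 201.3] right [385.4 383.8 383.8 383.1 382.9 381.7 379.4 377. ] left [323.3 322.3 322.6 322.5]
9 low [202.2 206.1 208.2 210.3 212.3 214.4 216.4 216.1 211.6 201.5] right [375.8 383.1 383.8 383.2 382.9 381.8 379.5 376.9] left [323.5 322.5 322.5 322.5]
```

View pics/v9.png

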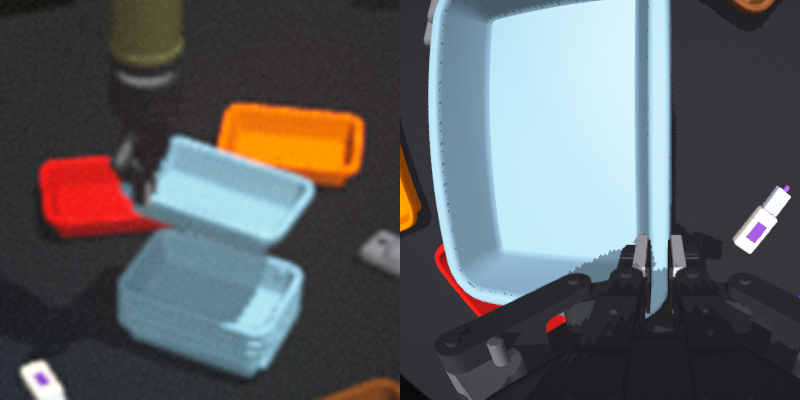

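The tray is free and the stack stands. The tray droops slightly at its far end, so I'll measure the tilt from its parallel edges in the wrist view.

```bash
cat > tilt.py <<'E'
import sys
from h import *
n=sys.argv[1]; w=np.load(f'w{n}.npy'); im=cv2.imread(f'pics/w{n}.png'); hsv=cv2.cvtColor(im,cv2.COLOR_BGR2HSV)
c=viewer.get_calibration('wrist'); K,H=c['mtx'],c['hand_eye']; Rt=R.from_rotvec(w[3:]).as_matrix()
def rays(px):
    d=(np.asarray(px,float)-K[:2,2])/K[0,0]; r=np.linalg.norm(d,axis=1)+1e-9
    return np.c_[d/r[:,None]*np.sin(r)[:,None],np.cos(r)]@(Rt@H[:3,:3]).T
def plane(px):
    D=rays(px)
    for _ in range(3):
        nrm=np.linalg.svd(D)[2][2]; e=abs(D@nrm); D=D[e<=max(2*np.median(e),.001)]
    return nrm,len(D),e.max()
m=cv2.inRange(hsv,(85,15,90),(108,170,255)); m=cv2.morphologyEx(m,cv2.MORPH_OPEN,np.ones((3,3)))
# seed component
_,lab=cv2.connectedComponents(m); M=lab==lab[120,220]
L=[];Rr=[]
for y in range(45,215):
    x=np.flatnonzero(M[y]); 
    if len(x): L.append((x[0],y)); Rr.append((x[-1],y))
fl=(cv2.GaussianBlur(im,(3,3),0)[:,:,0].astype(int))
def sgn(a): return a if a[2]>-9 else a
pl,pr=plane(L),plane(Rr); X=np.cross(pl[0],pr[0]); X/=np.linalg.norm(X); ax=Rt[:,0]; X*=np.sign(X@ax)
print('L',pl[1:],L[0],L[-1],'R',pr[1:],Rr[0],Rr[-1]); print('tray x dir',X.round(4),'yaw',np.rad2deg(np.arctan2(X[1],X[0])).round(2),'pitch(up+)',np.rad2deg(np.arcsin(X[2])).round(2))
# floor edges: strongest brightness steps along columns
V=cv2.GaussianBlur(hsv[:,:,1].astype(np.float32),(5,5),0)
F=[];N=[]
for x in range(175,285,3):
    g=V[2:,x]-V[:-2,x]      # saturation falls going from wall to floor
    F.append((x,1+np.argmin(g[0:60])));
for x in range(175,240,3):
    g=V[2:,x]-V[:-2,x]; N.append((x,1+200+np.argmax(g[200:280])))
pf,pn=plane(F),plane(N); Y=np.cross(pf[0],pn[0]); Y/=np.linalg.norm(Y); Y*=np.sign(Y@np.array([-X[1],X[0],0]))
print('F',pf[1:],F[0],F[-1],'N',pn[1:],N[0],N[-1]); print('tray y',Y.round(4),'roll',np.rad2deg(np.arcsin(Y[2])).round(2),'X.Y',(X@Y).round(3))
E
python3 tilt.py 9; python3 - <<'E'
E
python3 - <<'E'
import shutil
E
cp w1.npy wz.npy; cp pics/w1.png pics/wz.png; python3 tilt.py z | grep -v F
```

```text
L (116, np.float64(0.0009955641426198651)) (np.int64(90), 45) (np.int64(98), 214) R (162, np.float64(0.0021025440624976104)) (np.int64(330), 45) (np.int64(330), 214)
tray x dir [ 0.8635  0.5018 -0.051 ] yaw 30.16 pitch(up+) -2.93
F (29, np.float64(0.01504620818210845)) (175, np.int64(15)) (283, np.int64(10)) N (22, np.float64(0.0014347212611197323)) (175, np.int64(250)) (238, np.int64(256))
tray y [-0.4876  0.8693 -0.081 ] roll -4.65 X.Y 0.019
L (101, np.float64(0.0010420392094205222)) (np.int64(188), 45) (np.int64(204), 214) R (133, np.float64(0.0001331325647456717)) (np.int64(323), 45) (np.int64(313), 214)
tray x dir [0.8694 0.4941 0.0024] yaw 29.61 pitch(up+) 0.14
tray y [ 0.0796  0.2966 -0.9517] roll -72.11 X.Y 0.214
```

Pitch is -2.9° and roll about -4.7°. I'll carry it over the mat with its yaw aligned to the mat, then level it by pressing its low corner lightly on the mat.

>>> {"fn": "servo_tool", "kwargs": {
  "targets": [
    [[-0.001,-0.015,0,-2,0],[-0.003,-0.04,0,-5,0],[-0.005,-0.075,0,-9,0],[-0.007,-0.11,0,-13,0],[-0.009,-0.145,0,-17,0],[-0.011,-0.18,0,-21,0],[-0.013,-0.215,0,-25,0],[-0.015,-0.25,0,-29,0],[-0.017,-0.285,0,-33,0],[-0.019,-0.32,0,-36,0],[-0.021,-0.355,0,-36,0],[-0.023,-0.39,0,-36,0],[-0.025,-0.415,0,-36,0],[-0.026,-0.435,0,-36,0],[-0.027,-0.444,0,-36,0],[-0.027,-0.444,0,-36,0],[-0.027,-0.444,0,-36,0],[-0.027,-0.444,0,-36,0]]
  ],
  "grip_force": 80
}}

```text
time_s: 11.4
position: [0.4878, -0.2875, 0.2447]
orientation: [-3.136, 0.171, 0.001]
contact_force: [-0.8, 0.3, -1.7]
gripper_width: 0.087
finger_force: 78.8
```

```bash
python3 look.py 10; python3 edge.py 10; python3 tilt.py 10; python3 - <<'E'
from h import *
t=viewer.snapshot('top');cv2.imwrite('pics/t10.png',t);h=cv2.cvtColor(t,cv2.COLOR_BGR2HSV)
# stack left behind: its top rim at .088
c=big(cv2.inRange(h[:, :320],(85,15,100),(108,170,255)),(265,201));print('stack',rect(ray('top',c,.088)),'mat/tray?')
E
```

```text
11.4 [ 0.48776156 -0.28747778  0.24472895] [-0.78  0.27 -1.69] [-0.016  0.063  0.026] 0.08749662614062317 [-5.e-04 -7.e-04 -1.e+00]
10 low [202.3 206.1 208.2 210.3 212.3 214.4 216.4 216.  211.5 201.5] right [376.1 383.2 383.8 383.1 382.9 381.8 379.5 377. ] left [322.6 321.8 322.3 322.4]
L (135, np.float64(0.001587315374560894)) (np.int64(90), 45) (np.int64(98), 214) R (120, np.float64(0.001136123290826443)) (np.int64(330), 45) (np.int64(330), 214)
tray x dir [ 0.9928 -0.1144 -0.0343] yaw -6.57 pitch(up+) -1.96
F (25, np.float64(0.0020068465594202814)) (175, np.int64(15)) (283, np.int64(58)) N (16, np.float64(0.0009598106472797087)) (175, np.int64(250)) (238, np.int64(256))
tray y [ 0.1071  0.9891 -0.1006] roll -5.78 X.Y -0.003
stack (array([538.5, 239.2]), 207.0, 146.8, 30.5) mat/tray?
```

>>> {"fn": "servo_tool", "kwargs": {
  "targets": [
    [[0,0,-0.015,0,0],[0,0,-0.04,0,0],[0,0,-0.07,0,0],[0,0,-0.1,0,0],[0,0,-0.125,0,0],[0,0,-0.145,0,0],[0,0,-0.16,0,0],[0,0,-0.167,0,0],[0,0,-0.167,0,0],[0,0,-0.167,0,0]]
  ]
}}

```text
time_s: 12.55
position: [0.4885, -0.2887, 0.0784]
orientation: [3.136, -0.172, 0.001]
contact_force: [0.1, 0.1, -0.6]
gripper_width: 0.09
finger_force: 78.8
```

>>> {"fn": "servo_tool", "kwargs": {
  "targets": [
    [[0,0,-0.002,0,0],[0,0,-0.004,0,0],[0,0,-0.007,0,0],[0,0,-0.01,0,0],[0,0,-0.013,0,0],[0,0,-0.016,0,0],[0,0,-0.018,0,0],[0,0,-0.02,0,0],[0,0,-0.022,0,0],[0,0,-0.022,0,0],[0,0,-0.022,0,0]]
  ],
  "grip_force": 30
}}

```text
time_s: 13.65
position: [0.4881, -0.2889, 0.0561]
orientation: [3.136, -0.172, 0.001]
contact_force: [-2.2, -1.5, 3.1]
gripper_width: 0.093
finger_force: 82.1
```

```bash
python3 look.py 11; python3 tilt.py 11
```

```text
13.65 [ 0.48813773 -0.28887642  0.05607186] [-2.24 -1.52  3.09] [-0.038 -0.046  0.043] 0.0927731926274053 [ 5.e-04  4.e-04 -1.e+00]
L (118, np.float64(0.0010459170314150786)) (np.int64(79), 45) (np.int64(91), 214) R (165, np.float64(0.0006120145255794938)) (np.int64(330), 45) (np.int64(330), 214)
tray x dir [ 0.9943 -0.1064 -0.0022] yaw -6.11 pitch(up+) -0.13
F (20, np.float64(0.03726196108228763)) (175, np.int64(8)) (283, np.int64(5)) N (17, np.float64(0.0010636043707142639)) (175, np.int64(251)) (238, np.int64(255))
tray y [0.2812 0.9061 0.3162] roll 18.43 X.Y 0.183
```

>>> {"fn": "servo_tool", "kwargs": {
  "targets": [
    [[0,0,-0.001,0,0],[0,0,-0.002,0,0],[0,0,-0.003,0,0],[0,0,-0.004,0,0],[0,0,-0.005,0,0],[0,0,-0.006,0,0],[0,0,-0.006,0,0],[0,0,-0.006,0,0]]
  ],
  "grip_force": 30
}}

```text
time_s: 14.55
position: [0.4885, -0.2896, 0.0506]
orientation: [3.135, -0.172, 0.002]
contact_force: [-3.1, -4.3, 8.2]
gripper_width: 0.091
finger_force: 92.9
```

```bash
python3 look.py 12; python3 tilt.py 12
```

```text
14.55 [ 0.48853072 -0.28963247  0.05062012] [-3.05 -4.28  8.21] [0.074 0.083 0.004] 0.09091753873064104 [ 0.0016  0.0016 -1.    ]
L (117, np.float64(0.001025881628662057)) (np.int64(72), 45) (np.int64(84), 214) R (145, np.float64(0.0005576962738088924)) (np.int64(331), 45) (np.int64(331), 214)
tray x dir [ 0.9943 -0.1066 -0.0031] yaw -6.12 pitch(up+) -0.18
F (17, np.float64(0.02124689912977245)) (175, np.int64(5)) (283, np.int64(2)) N (21, np.float64(0.0013960828930447951)) (175, np.int64(254)) (238, np.int64(257))
tray y [0.3722 0.7278 0.576 ] roll 35.17 X.Y 0.291
```

Pitch is now level, but the pads still hold some roll. The tray is on the fixed mat, so I'll release it flat and regrip at the middle of the long side, where it balances better.

>>> {"fn": "servo_tool", "kwargs": {
  "targets": [
    [[0,0,0.001,0,0.01],[0,0,0.001,0,0.02],[0,0,0.001,0,0.03],[0,0,0.001,0,0.03],[0,0,0.001,0,0.03]]
  ],
  "grip_force": 30
}}

```text
time_s: 15.15
position: [0.4877, -0.2881, 0.0504]
orientation: [-3.136, 0.172, 0.001]
contact_force: [-0.4, 0.3, -0.4]
gripper_width: 0.353
finger_force: 0.0
```

```bash
python3 look.py 13; python3 tilt.py 13|head -2; python3 - <<'E'
from h import *
w=np.load('w13.npy'); im=cv2.imread('pics/w13.png'); h=cv2.cvtColor(im,cv2.COLOR_BGR2HSV)
m=cv2.inRange(h,(85,15,90),(108,170,255)); c=big(m,(220,120)); c=c[(c[:,1]>45)&(c[:,1]<215)]
xy=ray('wrist',c,.042,(w[:3],w[3:])); a=np.deg2rad(-6.1)
q=(xy-w[:2])@np.array([[np.cos(a),-np.sin(a)],[np.sin(a),np.cos(a)]])*1000
l=q[q[:,1]>60]; r=q[(q[:,1]<30)]
print('left y',np.median(l[:,1]),'right y',np.median(r[:,1]),'(want +135,-5 rel TCP)')
E
```

```text
15.15 [ 0.48771254 -0.28809807  0.05036381] [-0.42  0.28 -0.44] [-0.012 -0.019 -0.038] 0.3526457898819561 [-9.e-04 -7.e-04 -1.e+00]
L (125, np.float64(0.0013417270956318252)) (np.int64(74), 45) (np.int64(86), 214) R (127, np.float64(0.0011744720113203333)) (np.int64(335), 45) (np.int64(334), 214)
tray x dir [ 0.9941 -0.108  -0.0051] yaw -6.2 pitch(up+) -0.29
left y 130.31971374857497 right y -7.380645838299011 (want +135,-5 rel TCP)
```

>>> {"fn": "servo_tool", "kwargs": {
  "targets": [
    [[0,-0.003,0,0,0.03],[0.015,-0.0045,0,0,0.03],[0.035,-0.0065,0,0,0.03],[0.055,-0.009,0,0,0.03],[0.061,-0.0095,0,0,0.03],[0.061,-0.0095,0,0,0.03],[0.061,-0.0095,0,0,0.02],[0.061,-0.0095,0,0,0.015],[0.061,-0.0095,0,0,0.0],[0.061,-0.0095,0,0,0.0],[0.061,-0.0095,0,0,0.0],[0.061,-0.0095,0,0,0.0]]
  ],
  "grip_force": 60
}}

```text
time_s: 16.45
position: [0.5483, -0.2979, 0.0509]
orientation: [-3.137, 0.172, 0.001]
contact_force: [-2.3, 0.1, 3.7]
gripper_width: 0.088
finger_force: 61.9
```

>>> {"fn": "servo_tool", "kwargs": {
  "targets": [
    [[0,0,0,0,0],[0,0,0,0,0],[0,0,0,0,0]]
  ],
  "grip_force": 100
}}

```text
time_s: 16.75
position: [0.5488, -0.2982, 0.051]
orientation: [3.137, -0.172, -0.0]
contact_force: [-2.4, 0.5, 5.0]
gripper_width: 0.077
finger_force: 101.1
```

```bash
python3 look.py 14; python3 tilt.py 14|head -2
```

```text
16.75 [ 0.54876493 -0.29819321  0.05102278] [-2.41  0.48  4.99] [-0.023  0.551  0.012] 0.07725074296262766 [-3.e-04  2.e-04 -1.e+00]
L (139, np.float64(0.06872336145231134)) (np.int64(211), 45) (np.int64(84), 214) R (132, np.float64(0.014806358809047402)) (np.int64(297), 45) (np.int64(329), 214)
tray x dir [ 0.9818 -0.1023 -0.1601] yaw -5.95 pitch(up+) -9.21
```

>>> {"fn": "servo_tool", "kwargs": {
  "targets": [
    [[0,0,0.003,0,0],[0,0,0.01,0,0],[0,0,0.025,0,0],[0,0,0.045,0,0],[0,0,0.065,0,0],[0,0,0.085,0,0],[0,0,0.105,0,0],[0,0,0.12,0,0],[0,0,0.125,0,0],[0,0,0.125,0,0],[0,0,0.125,0,0],[0,0,0.125,0,0]]
  ]
}}

```text
time_s: 18.05
position: [0.5484, -0.2977, 0.1746]
orientation: [-3.136, 0.172, 0.003]
contact_force: [-0.3, 0.8, -0.2]
gripper_width: 0.078
finger_force: 100.4
```

```bash
python3 look.py 15; sed -i 's/range(45,215)/range(110,215)/; s/lab\[120,220\]/lab[150,220]/' tilt.py; python3 tilt.py 15|head -2
python3 - <<'E'
from h import *
t=viewer.snapshot('top');cv2.imwrite('pics/t15.png',t)
# wrist: four outer edges -> planes; get tray centre and size assuming rim-top height .167
w=np.load('w15.npy'); im=cv2.imread('pics/w15.png'); h=cv2.cvtColor(im,cv2.COLOR_BGR2HSV)
m=cv2.inRange(h,(85,15,90),(108,170,255)); _,lab=cv2.connectedComponents(m); M=(lab==lab[150,220])
xy=ray('wrist',np.argwhere(M)[:,::-1],.167,(w[:3],w[3:])); a=np.deg2rad(-6.1)
q=(xy-w[:2])@np.array([[np.cos(a),-np.sin(a)],[np.sin(a),np.cos(a)]])*1000
for x0 in range(-80,101,15):
    s=q[abs(q[:,0]-x0)<3]; 
    if len(s): print(x0,s[:,1].min().round(1),s[:,1].max().round(1))
for y0 in range(0,131,20):
    s=q[abs(q[:,1]-y0)<3]; print('y',y0,s[:,0].min().round(1),s[:,0].max().round(1))
E
```

```text
18.05 [ 0.54839281 -0.29765363  0.17459668] [-0.27  0.77 -0.24] [-0.076 -0.022 -0.018] 0.07757419689931801 [-0.0019 -0.001  -1.    ]
L (86, np.float64(0.0013388985367700182)) (np.int64(73), 110) (np.int64(84), 214) R (76, np.float64(0.0010539126042480656)) (np.int64(330), 110) (np.int64(329), 214)
tray x dir [ 0.9932 -0.1165  0.0055] yaw -6.69 pitch(up+) 0.31
-50 120.2 131.8
-35 -4.9 131.6
-20 -3.8 131.6
-5 -3.7 131.4
10 -4.1 131.6
25 -4.9 132.1
40 -5.3 131.3
55 -5.2 131.4
70 -5.2 131.3
85 -4.4 129.6
100 5.5 120.4
y 0 -42.6 94.7
y 20 -4.8 101.8
y 40 -6.6 101.8
y 60 -16.2 101.9
y 80 -27.4 101.9
y 100 -37.9 102.0
y 120 -49.1 98.8
```

The tray is level: pitch is 0.3°, and the left edge falls on the same pixels as when it lay flat on the mat. The underside is about 12.4 cm above the mat. I'll make a small centring correction and settle.

>>> {"fn": "servo_tool", "kwargs": {
  "targets": [
    [[-0.001,0.001,0,0,0],[-0.003,0.002,0,0,0],[-0.003,0.002,0,0,0],[-0.003,0.002,0,0,0],[-0.003,0.002,0,0,0],[-0.003,0.002,0,0,0],[-0.003,0.002,0,0,0],[-0.003,0.002,0,0,0]]
  ]
}}

```text
time_s: 19.0
position: [0.546, -0.2961, 0.1758]
orientation: [3.137, -0.172, 0.0]
contact_force: [-1.1, -0.5, -1.3]
gripper_width: 0.073
finger_force: 100.4
```

```bash
python3 look.py 16; python3 tilt.py 16|head -2; python3 edge.py 10 16; python3 -c "
from rig import order; print(order.hand_in())"
```

```text
19.0 [ 0.54600564 -0.29609037  0.17583891] [-1.07 -0.47 -1.29] [-0.012  0.006 -0.001] 0.07325565385695142 [ 1.e-04  0.e+00 -1.e+00]
L (86, np.float64(0.001338898536770114)) (np.int64(73), 110) (np.int64(84), 214) R (76, np.float64(0.0010539126042477614)) (np.int64(330), 110) (np.int64(329), 214)
tray x dir [ 0.9932 -0.1165  0.0075] yaw -6.69 pitch(up+) 0.43
10 low [202.3 206.1 208.2 210.3 212.3 214.4 216.4 216.  211.5 201.5] right [376.1 383.2 383.8 383.1 382.9 381.8 379.5 377. ] left [322.6 321.8 322.3 322.4]
16 low [202.2 206.1 208.2 210.3 212.3 214.4 216.4 215.9 211.7 201.5] right [375.8 383.3 383.7 383.1 382.8 381.7 379.5 377. ] left [322.6 321.8 322.3 322.5]
the job is handed in; nothing more can be done
None
```

I peeled the top tray off corner-first and handed in at 19 s, holding it level and centred about 12 cm above the mat; the stack slid roughly 5 mm during the peel, and I set the tray down on the mat once to level and regrip it.

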